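# Free a formed impression tray from its bench mould

### The job

Swing the mould's stiff keeper arm fully aside, then free the white impression tray from the mould: its heels are caught under the lip at the back of the cavity, so draw it gently forward until you feel it meet the front stop, then lift it straight out without wrenching it against the mould. Set it down (do not drop it) flat and handle up on the floor of the large steel tray, leaving the instruments, jar and brush alone and the keeper aside.

Things in the scene. Friction and masses are not known exactly. Their poses are not given: they have to be found in the camera images.
- mould: Aluminium bench mould, fixed to the worktop. Origin on the worktop, z up, +x = its back (lip end), -x = its front. Outside x -77 to +67 mm, y +-48 mm (hinge boss to y +64), walls 26 mm high. The open cavity is 70 mm wide (y +-35), its floor 10 mm above the worktop.
- cavity: The mould's walls, front stop and back lip (same frame as the mould). Stop and lip are one steel liner, up to 9 mm forward or back of central, unreported, keeping still. Central: stop face x -53 mm (z 10 to 22), lip edge x +22 (underside z 18), wall behind it x +45. The part clears the lip only within 2 mm of touching the stop, 5 to 24 mm toward -x from its start. Under 15 N on the part.
- cast_tray: The formed part: loose white rigid horseshoe dental impression tray, 50 to 100 g, rims 14 mm high, open in the middle. Origin on its underside, z up; x -39 mm (round front) to +34 (heel tips), y +-33. Heels: flat tongues 6 mm thick, x +12 to +34, y +-15 to +-33. At first it lies on the cavity floor, x along the mould's x, heels under the lip.
- stub_top (a point): Centre of the top of the part's upright stub handle, in the part's frame (-30, 0, 48) mm. The stub is 14 (x) x 18 (y) mm in section and stands free of the rims from 14 to 48 mm above the part's underside.
- keeper (a joint): Angle of the keeper, a flat steel arm 13 mm wide, 28 to 34 mm above the worktop, lying across the part: 0 = straight across, pointing to the mould's -y; grows anticlockwise seen from above, swinging to the mould's back (+x); end stop 1.75 rad; fully aside = over 1.5. Stiff (2 to 3 N at the knob): it stays where it is left. Starts at 0 to 0.35.
- keeper_knob (a point): Centre of the top of the keeper's upright black round knob, 16 mm diameter, 28 mm high, top 62 mm above the worktop, 97 mm from the hinge axis. It does not turn on the arm.
- keeper_hinge (a point): On the keeper's vertical hinge axis, 34 mm above the worktop (mould frame 14, 54, 34 mm).
- steel_tray: Large perforated steel instrument tray, does not move, 286 (x) x 148 (y) mm, walls 2 mm thick and 34 mm high. Origin: centre of its underside on the worktop; its floor is at z = 2 mm. Its near (-x) part is empty; two instruments lie across its far end (x more than +60 mm).
- tweezers: Tweezers, 137 mm long, lying across the far end of the steel tray. Bystander.
- scaler: Scaler with a round handle, 140 mm long, lying across the steel tray beside the tweezers, on their near side. Bystander.
- bur_jar: Small lidded jar, 58 mm diameter, 57 mm high, on the worktop behind the mould. Bystander; origin under its centre.
- nail_brush: Nail brush, 86 x 30 x 22 mm, on the worktop right of the mould. Bystander; origin under its centre.
There are look-alikes about, which are no part of the job. Leave any green or pink look-alike of the cast_tray alone.

How it is judged:
By the outcome, as a careful person would: the job done as asked, in the order asked, and still so for the second after the job is handed in, with the robot touching nothing.
It also fails if it takes over 54 s, if anything falls off the work surface, if the arm or the gripper's body presses on something with over 40 N, if the wrist force passes 120 N, or if a joint passes its speed limit or range.

### The arm

A 7-joint arm with a two-finger parallel gripper is mounted at the origin on a cart in front of the work surface, level with it; the furniture and walls round the work are solid. World frame = base frame: x ahead of the robot, y to its left, z up, the work surface at z = 0. Lengths are in mm, angles in rad, forces in N, time in s.
With the tool pointing down it reaches from about 400 to 925 mm from the base axis. Payload 4.1 kg.
Tool frame: the origin (TCP) lies between the finger pads; the fingertips stand 19 mm ahead of it and the grasp point (between the pads) is the TCP; z points along the fingers, y is the line along which they close (so a half turn about z gives the same grasp; the last joint's range is limited). The gripper opens to 85 mm and grips with 20 to 120 N. Pads are 22 mm wide; open, the fingers measure 114 mm over their backs; the gripper's body (76 mm by 85 mm) begins 54 mm behind the grasp point. The pads swing forward as they close: fully open they stand 13 mm farther back than shut.
Start: joints at [1.222, 0.398, 0.045, 1.537, -0.019, 1.207, -0.051], TCP at [160.722, -629.849, 250.347] pointing down, gripper open.
Joint ranges: [-2.82, 2.82], [-0.49, 2.23], [-1.37, 1.46], [0, 2.46], [-1.36, 4.5], [0.23, 2], [-2.94, 2.94]. Speed limits (rad/s): [2.57, 2.57, 3.14, 3.14, 3.14, 3.14, 3.14].

### API

Orientations are given as a 3x3 rotation matrix whose columns are the frame's x, y, z axes.
In Python, from cell import bot gives the robot as it stands.
- The arm moves only by the tool drive_tool, never from a script. Its argument "steps" is text: rows parted by semicolons, each of 4 numbers parted by spaces: the shift along the tool's x, y, z as a fraction of full scale, then the turn about the tool's z as a fraction of full scale. A call has 1 to 20 rows; each row shifts and turns the commanded pose from where the row before left it, along the tool's axes as they then stand; what a row does not reach is not made up. Full scale, the value 1, is 0.04 m for a shift and 0.1 rad for a turn. A row lasts 1/12 s, in which the tool goes at most 41.7 mm and 7.16 degrees, less where a joint would pass 70% of its speed; a pose out of reach is approached as far as the arm can. A call with a number of a shift or a turn outside -1 to 1 is refused whole. A call with a gripper value outside its range is refused whole. "fingers" is the opening, from -1 (shut) to 1 (fully open), set as the call begins (left out, the last holds). The fingers move at their own pace and stop on an object; "grip_force" is the grip in N (left out, the last holds). Time passes only in rows, so rows that do not move let the fingers close. It gives the time, the measured TCP pose, the force, the opening and the grip force at its end, in the units of the state.
- bot.get_obs(): the state, without advancing time (a new reading comes with each control period).
- bot.snapshot(name): name is "scene" or "side" or "wrist"; returns a dict with "color" (480x640x3 uint8, blue, green, red), "depth" (480x640 float32, mm along the optical axis (not along the pixel's ray), 0 where there is no reading), "intrinsics" (3x3 intrinsics, pixels), "rvec" (rotation vector, rad) and "tvec" (3), from world to camera coordinates, as OpenCV has them. Camera axes: x right, y down, z forward; pixel columns grow to the right and rows downward; lengths in mm; the calibration is good to about 2 mm. A picture is of the moment at which its call begins.
- bot.close_job(): hands the job in; it is judged then, once.
The state is a dict: "time": time; "qpos": joint angles; "qd": joint speeds; "joint_torque": joint torques, N m; "eef_pos": TCP position; "eef_rot": TCP orientation; "force": force on the tool from outside, world axes, zero at the start; "moment": the same for the moment, N m; "width": finger opening in mm; "grasp_force": force on a finger pad.
Only numpy, scipy, OpenCV 4.12 (cv2) and the standard library are available. Lean on these libraries where they do the work, as an engineer would, in place of code of your own. Each camera call takes 0.05 s, during which the arm holds its last target. There are 200 camera calls.

## Working session

There is one attempt and no reset: what is moved stays moved. The work goes in short steps, Python scripts to look and compute and a tool call to move; the robot and the scene stay as the last step left them, time stands still between calls to the robot, and variables do not carry over. Pictures are saved under pics/ and viewed, at most 10 in all, crops included, and the job is handed in when it is done.

Besides the shell and the picture viewer there is one more tool, called after ">>>" in YAML: its name, and indented under it one key for each argument. drive_tool: Moves the arm, as the interface text tells. Shift numbers are shares of 0.04 m and turn numbers shares of 0.1 rad, none past 1 either way. Its arguments: {"type":"object","properties":{"steps":{"type":"string"},"fingers":{"type":"number"},"grip_force":{"type":"number"}},"required":["steps"]}

```bash
mkdir -p pics; cat > h.py <<'E'
import numpy as np,cv2,pickle
from cell import bot
def snap(n,f):
    s=bot.snapshot(n); cv2.imwrite(f'pics/{f}.png',s['color']); pickle.dump(s,open(f'pics/{f}.pkl','wb')); return s
def load(f): return pickle.load(open(f'pics/{f}.pkl','rb'))
def cam(s):
    R=cv2.Rodrigues(np.array(s['rvec'],float))[0]; t=np.array(s['tvec'],float).ravel(); return R,t,np.array(s['intrinsics'])
def ray(s,u,v):
    R,t,K=cam(s); d=R.T@np.linalg.inv(K)@[u,v,1.]; return -R.T@t,d
def onz(s,u,v,z):
    c,d=ray(s,u,v); return c+d*(z-c[2])/d[2]
def tri(s1,p1,s2,p2):
    c1,d1=ray(s1,*p1);c2,d2=ray(s2,*p2)
    k=np.linalg.lstsq(np.c_[d1,-d2],c2-c1,rcond=None)[0]
    a,b=c1+k[0]*d1,c2+k[1]*d2; return (a+b)/2,np.linalg.norm(a-b)
def proj(s,p):
    R,t,K=cam(s); q=K@(R@np.array(p,float)+t); return q[:2]/q[2]
def cloud(s):
    R,t,K=cam(s); d=s['depth']; v,u=np.mgrid[:480,:640]
    q=np.stack([u,v,np.ones_like(u)],-1)@np.linalg.inv(K).T*d[...,None]
    return (q-t)@R
E
python3 - <<'E'
from h import *
import numpy as np
ims=[snap(n,n+'0') for n in("scene","side","wrist")]
for s in ims: c,d=ray(s,320,240); print(c.round(),d.round(2))
o=bot.get_obs(); print(o['time'],o['eef_pos'],o['eef_rot'],o['force'],o['width'])
cv2.imwrite('pics/all0.png',cv2.resize(np.vstack([np.hstack([ims[0]['color'],ims[1]['color']]),]),(800,300)))
E
```

```text
[-77. 513. 836.] [ 0.59 -0.44 -0.68]
[174. 321. 903.] [ 0.42 -0.31 -0.85]
[ 231. -612.  374.] [-0.29 -0.07 -0.96]
0.15 [ 160.60861171 -629.39369327  249.532821  ] [[ 9.68937834e-01  2.47303984e-01 -4.61147550e-04]
 [ 2.47304391e-01 -9.68936862e-01  1.37665647e-03]
 [-1.06370231e-04 -1.44793835e-03 -9.99998946e-01]] [-0.06297045  0.69270881  0.01740093] 85.31870350742196
```

View pics/scene0.png

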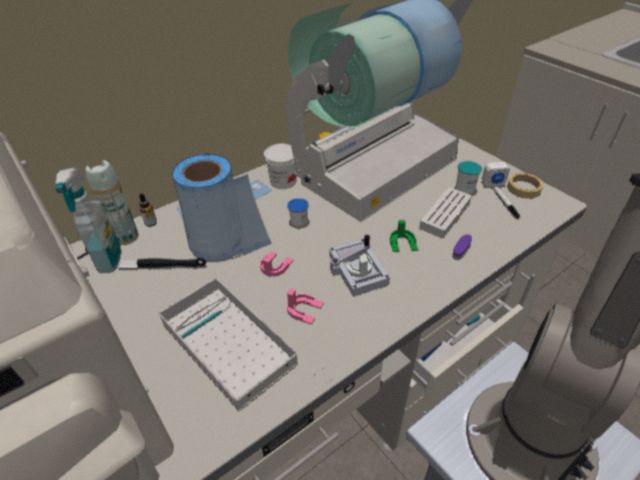

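View pics/side0.png

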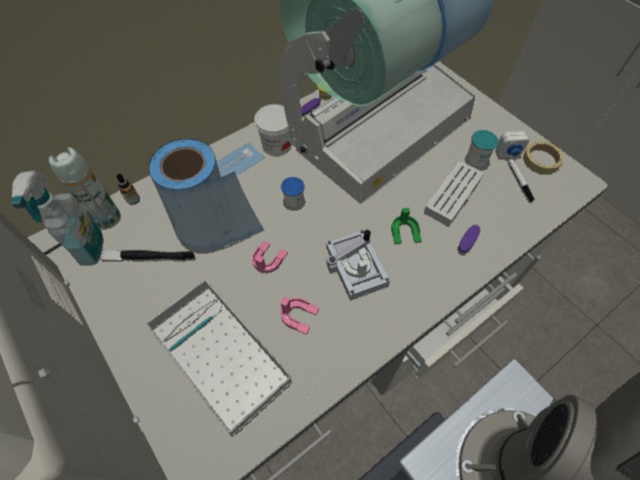

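The only white horseshoe sits in the mould (scene 358,265; side 357,263). The pink ones (275,263 and 302,305) and the green one (403,238) are look-alikes. The steel tray is at about scene (228,342), and the blue-lidded jar is at (298,212). I'll enlarge the mould to confirm.

```bash
python3 - <<'E'
from h import *
a,b=load('scene0'),load('side0')
ca=cv2.resize(a['color'][225:300,318:398],(400,375),interpolation=cv2.INTER_CUBIC)
cb=cv2.resize(b['color'][223:298,315:395],(400,375),interpolation=cv2.INTER_CUBIC)
cv2.imwrite('pics/m0.png',np.hstack([ca,cb]))
for s in(a,b):
    P=cloud(s)
    print(onz(s,358,265,20).round())
# tray corners guess from side
for p in [(149,325),(205,284),(290,381),(235,432)]: print(onz(b,*p,34).round())
for p in [(160,325),(213,282),(295,352),(240,400)]: print(onz(a,*p,34).round())
E
```

```text
[510. -31.  20.]
[502. -32.  20.]
[647. 407.  34.]
[660. 269.  34.]
[379. 240.  34.]
[365. 373.  34.]
[624. 422.  34.]
[665. 276.  34.]
[392. 236.  34.]
[370. 376.  34.]
```

View pics/m0.png

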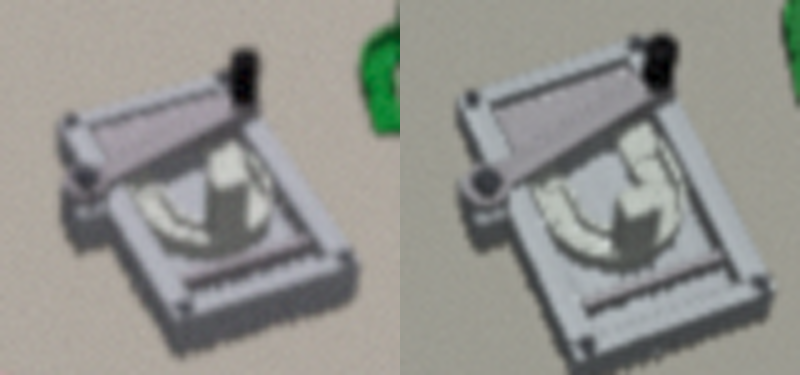

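```bash
python3 - <<'E'
from h import *
a,b=load('scene0'),load('side0')
A=lambda u,v:(318+u/5,225+v/5); B=lambda u,v:(315+(u-400)/5,223+v/5)
for n,p,q,z in [('BL',(70,120),(470,98),26),('FL',(182,308),(585,345),26),('FR',(345,258),(762,283),26),('BR',(225,75),(635,42),26),('hinge',(87,178),(487,182),34),('knob',(246,57),(662,45),62),('stub',(229,162),(637,205),58)]:
    pa,pb=onz(a,*A(*p),z),onz(b,*B(*q),z); t,e=tri(a,A(*p),b,B(*q))
    print(n,pa.round(),pb.round(),t.round(),e.round(1))
E
```

```text
BL [588. -13.  26.] [585. -13.  26.] [583. -11.  31.] 1.8
FL [458.  24.  26.] [456.  23.  26.] [456.  25.  29.] 2.0
FR [435. -56.  26.] [432. -58.  26.] [432. -56.  28.] 3.0
BR [565. -95.  26.] [563. -94.  26.] [560. -91.  32.] 0.3
hinge [545.  11.  34.] [542.  11.  34.] [540.  13.  39.] 1.8
knob [540. -85.  62.] [538. -85.  62.] [538. -84.  64.] 1.5
stub [493. -33.  58.] [484. -26.  58.] [474. -15.  83.] 0.1
```

>>> drive_tool:
  steps: "0.66 -0.68 0 0;0.66 -0.68 0 0;0.66 -0.68 0 0;0.66 -0.68 0 0;0.66 -0.68 0 0;0.66 -0.68 0 0;0.66 -0.68 0 0;0.66 -0.68 0 0;0.66 -0.68 0 0;0.66 -0.68 0 0;0.66 -0.68 0 0;0.66 -0.68 0 0;0.66 -0.68 0 0;0.66 -0.68 0 0;0.66 -0.68 0 0;0.66 -0.68 0 0;0.66 -0.68 0 0;0.66 -0.68 0 0"

```text
time: 1.65
eef_pos: [500.5, -36.4, 250.3]
eef_rot: [[0.969, 0.247, 0.0], [0.247, -0.969, -0.0], [-0.0, 0.0, -1.0]]
force: [0.4, 0.3, -0.2]
width: 85.3
grasp_force: 0.0
```

>>> drive_tool:
  steps: "0 0 0 -1;0 0 0 -1;0 0 0 -1;0 0 0 -1;0 0 0 -1;0 0 0 -1;0 0 0 -1;0 0 0 -1;0 0 0 -1;0 0 0 -1;0 0 0 -0.5;0 0 0 0"

```text
time: 2.65
eef_pos: [499.8, -38.0, 250.0]
eef_rot: [[0.267, 0.964, -0.001], [0.964, -0.267, -0.0], [-0.0, -0.001, -1.0]]
force: [0.3, 0.9, -0.1]
width: 85.6
grasp_force: 0.0
```

```bash
python3 - <<'E'
from h import *
o=bot.get_obs(); print(o['time'],o['eef_pos'],o['eef_rot'].round(3),o['force'],o['qpos'].round(2) if hasattr(o['qpos'],'round') else o['qpos'])
s=snap('wrist','w1')
a,b=load('scene0'),load('side0')
print('jar',onz(a,298,205,57),onz(b,293,186,57))
E
```

```text
2.65 [499.83512999 -38.01632118 250.02042132] [[ 0.267  0.964 -0.001]
 [ 0.964 -0.267 -0.   ]
 [-0.    -0.001 -1.   ]] [ 0.25584265  0.93878021 -0.12585635] [ 0.51  0.16 -0.58  1.87  0.1   1.14 -0.37]
jar [751.23981298 -26.88026661  57.        ] [749.53182954 -29.14863008  57.        ]
```

View pics/w1.png

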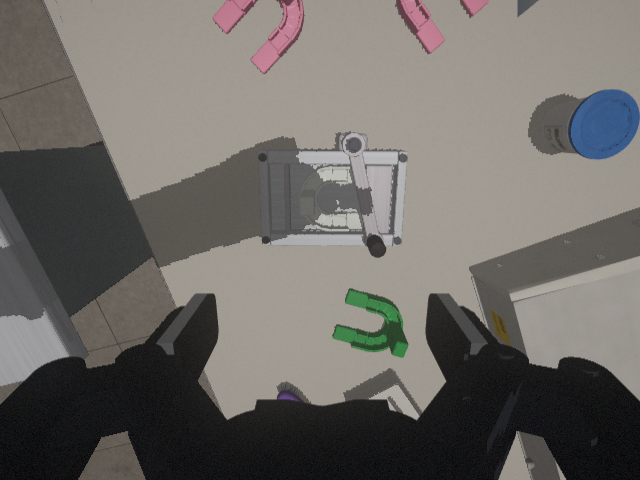

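The keeper lies across the mould with its knob at (376,246) and hinge at (353,145). The part's stub is in shadow near (327,195), the corner screws are at (263,158), (402,158), (397,241) and (266,240), and the jar is clear of the swing.

```bash
python3 - <<'E'
from h import *
a,b,w=load('scene0'),load('side0'),load('w1')
A=lambda u,v:(318+u/5,225+v/5); B=lambda u,v:(315+(u-400)/5,223+v/5)
P=cloud(w)
for n,p,q,r,z in [('BL',(70,120),(470,98),(402,158),26),('FL',(182,308),(585,345),(263,158),26),('FR',(345,258),(762,283),(266,240),26),('BR',(225,75),(635,42),(398,241),26),('hinge',(87,178),(487,182),(353,145),34),('knob',(246,57),(662,45),(375,245),62)]:
    t1,e1=tri(a,A(*p),w,r);t2,e2=tri(b,B(*q),w,r)
    print(n,onz(w,*r,z).round(1),t1.round(1),e1.round(1),t2.round(1),e2.round(1),'depth',P[r[1],r[0]].round(1))
E
```

```text
BL [588.  -14.7  26. ] [588.7 -14.5  24.4] 1.3 [589.4 -16.2  17.3] 0.8 depth [587.4 -14.3  29.1]
FL [458.9  21.2  26. ] [459.   21.9  23.7] 1.9 [457.8  21.1  19.9] 0.2 depth [459.4  21.3  29. ]
FR [435.9 -58.3  26. ] [435.8 -58.2  24. ] 1.4 [434.2 -60.4  19.5] 0.7 depth [436.8 -57.5  29.5]
BR [566.7 -95.9  26. ] [567.  -96.8  23.7] 0.3 [ 568.5 -100.2   13.1] 0.6 depth [566.4 -94.9  28.6]
hinge [544.9  10.2  34. ] [545.   10.3  33.3] 0.3 [544.8   9.3  28.5] 1.6 depth [544.4  10.6  40.1]
knob [540.5 -80.9  62. ] [539.7 -82.2  63. ] 3.5 [540.  -84.3  59.2] 4.8 depth [540.5 -80.6  62.9]
```

>>> drive_tool:
  steps: "-0.43 0.65 0 0;-0.43 0.65 0 0;0 0 0 -1;0 0 0 -1;0 0 0 -0.2;0 0 0.85 0;0 0 0.85 0;0 0 0.85 0;0 0 0.85 0;0 0 0.6 0;0 0 0 0;0 0 0 0;0 0 0 0"
  fingers: -0.2
  grip_force: 20

```text
time: 3.78
eef_pos: [542.3, -84.8, 91.9]
eef_rot: [[0.052, 0.999, 0.003], [0.999, -0.052, -0.0], [-0.0, 0.003, -1.0]]
force: [0.4, 0.1, 0.3]
width: 33.7
grasp_force: 0.0
```

```bash
python3 - <<'E'
from h import *
s=snap('wrist','w2')
print(proj(s,bot.get_obs()['eef_pos']),bot.get_obs()['eef_pos'],onz(s,*proj(s,bot.get_obs()['eef_pos']),62))
E
```

```text
[319.63145291 319.45358718] [542.71155522 -84.93752705  92.39621138] [ 541.67960563 -102.32168656   62.        ]
```

View pics/w2.png

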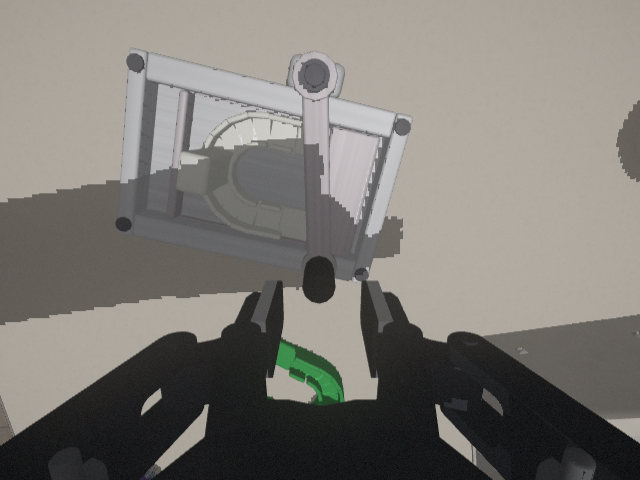

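The open fingers straddle the knob top at (319,287). The part's stub is now visible at (193,173), and the liner's front-stop strip runs at about (185,92) to (172,215).

```bash
python3 - <<'E'
from h import *
s,w=load('w2'),load('w1'); P=cloud(s)
O=np.array([517.2,-38.3]);c,sn=np.cos(-.275),np.sin(-.275);M=np.array([[c,-sn],[sn,c]])
for n,p,z in [('knob',(319,287),62),('hinge',(315,73),34),('BL',(402,126),26),('FL',(136,63),26),('FR',(124,224),26),('BR',(362,273),26),('stubtop',(193,172),58),('stoptop',(190,92),22),('stoptop2',(175,215),22)]:
    q=onz(s,*p,z); d=P[p[1],p[0]]; print(n,q.round(1),d.round(1),'mould',((q[:2]-O)@M).round(1))
E
```

```text
knob [542.3 -85.1  62. ] [542.3 -84.8  62.7] mould [ 36.9 -38.2]
hinge [545.7  12.3  34. ] [545.7  11.6  39. ] mould [13.6 56.5]
BL [588.8 -13.9  26. ] [588.1 -13.9  29.4] mould [62.3 43. ]
FL [458.3  22.6  26. ] [459.4  22.1  28.5] mould [-73.2  42.6]
FR [435.3 -57.8  26. ] [437.2 -57.   29.2] mould [-73.5 -41. ]
BR [566.6 -94.1  26. ] [566.3 -92.9  29. ] mould [ 62.7 -40.3]
stubtop [489.5 -28.5  58. ] [489.7 -28.5  58.5] mould [-29.3   1.9]
stoptop [481.3   8.5  22. ] [479.6   9.1  17.2] mould [-47.3  35.3]
stoptop2 [462.7 -55.   22. ] [462.1 -55.3  20.7] mould [-47.9 -30.9]
```

>>> drive_tool:
  steps: "0 0 0.5 -0.2;0 0 0.5 0;0 0 0 0"

```text
time: 4.08
eef_pos: [540.0, -85.2, 49.4]
eef_rot: [[0.032, 0.999, -0.002], [0.999, -0.032, -0.0], [-0.0, -0.002, -1.0]]
force: [-0.8, 0.4, 0.2]
width: 33.9
grasp_force: 0.0
```

>>> drive_tool:
  steps: "0 0 0 0;0 0 0 0;0 0 0 0"
  fingers: -0.5

```text
time: 4.33
eef_pos: [541.8, -85.1, 51.8]
eef_rot: [[0.031, 1.0, 0.002], [1.0, -0.031, -0.001], [-0.001, 0.002, -1.0]]
force: [0.2, 1.0, -0.2]
width: 21.2
grasp_force: 0.4
```

>>> drive_tool:
  steps: "0.003 0.121 0 -0.5;0.003 0.121 0 -0.5;0.003 0.121 0 -0.5;0.003 0.121 0 -0.5;0.003 0.121 0 -0.5;0.003 0.121 0 -0.5;0.003 0.121 0 -0.5;0.003 0.121 0 -0.5;0.003 0.121 0 -0.5;0.003 0.121 0 -0.5;0.003 0.121 0 -0.5;0.003 0.121 0 -0.5;0.003 0.121 0 -0.5;0.003 0.121 0 -0.5;0.003 0.121 0 -0.5"

```text
time: 5.58
eef_pos: [607.7, -61.7, 51.4]
eef_rot: [[-0.66, 0.751, -0.001], [0.751, 0.66, -0.002], [-0.001, -0.001, -1.0]]
force: [-2.6, -0.6, 0.8]
width: 21.6
grasp_force: 1.1
```

>>> drive_tool:
  steps: "0.003 0.121 0 -0.5;0.003 0.121 0 -0.5;0.003 0.121 0 -0.5;0.003 0.121 0 -0.5;0.003 0.121 0 -0.5;0.003 0.121 0 -0.5;0.003 0.121 0 -0.5;0.003 0.121 0 -0.5;0.003 0.121 0 -0.5;0.003 0.121 0 -0.5;0.003 0.121 0 -0.5;0.003 0.121 0 -0.5;0.003 0.121 0 -0.5;0.003 0.121 0 -0.5;0 0 0 0"

```text
time: 6.83
eef_pos: [640.3, -3.0, 51.4]
eef_rot: [[-0.989, 0.15, 0.001], [0.15, 0.989, -0.001], [-0.001, -0.001, -1.0]]
force: [-0.9, -1.2, 0.6]
width: 21.4
grasp_force: 0.6
```

>>> drive_tool:
  steps: "0 -0.06 0 0;0 0 0 0;0 0 -0.4 0;0 0 -1 0;0 0 -1 0;0 0 -0.6 0;0.91 -0.3 0 0;0.91 -0.3 0 0;0.91 -0.3 0 0;0.91 -0.3 0 0"
  fingers: -0.35

```text
time: 7.67
eef_pos: [487.0, -30.5, 171.2]
eef_rot: [[-0.988, 0.151, 0.001], [0.151, 0.988, -0.001], [-0.001, -0.0, -1.0]]
force: [-0.8, -1.0, 1.1]
width: 27.7
grasp_force: 0.0
```

>>> drive_tool:
  steps: "0 0 0 1;0 0 0 1;0 0 0 1;0 0 0 1;0 0 0 1;0 0 0 1;0 0 0 1;0 0 0 1;0 0 0 1;0 0 0 1;0 0 0 1;0 0 0 1;0 0 0 1;0 0 0 1;0 0 0 1;0 0 0 1;0 0 0 1;0 0 0 0;0 0 0 0"
  fingers: -0.2

```text
time: 9.25
eef_pos: [488.6, -30.3, 171.3]
eef_rot: [[0.275, 0.962, 0.002], [0.962, -0.275, -0.0], [0.0, 0.002, -1.0]]
force: [0.7, 0.6, 0.2]
width: 34.4
grasp_force: 0.0
```

```bash
python3 - <<'E'
from h import *
s=snap('wrist','w3'); snap('scene','s3');snap('side','d3')
o=bot.get_obs();print(proj(s,o['eef_pos']),o['eef_pos'],o['qpos'],o['eef_rot'].round(3))
E
```

```text
[317.99131056 319.16411082] [488.34646355 -30.56742604 170.72128276] [ 0.58558024  0.2464046  -0.69713713  1.98856504  0.19123304  0.97043661
 -0.48470453] [[ 0.276  0.961  0.001]
 [ 0.961 -0.276 -0.   ]
 [ 0.     0.001 -1.   ]]
```

View pics/w3.png

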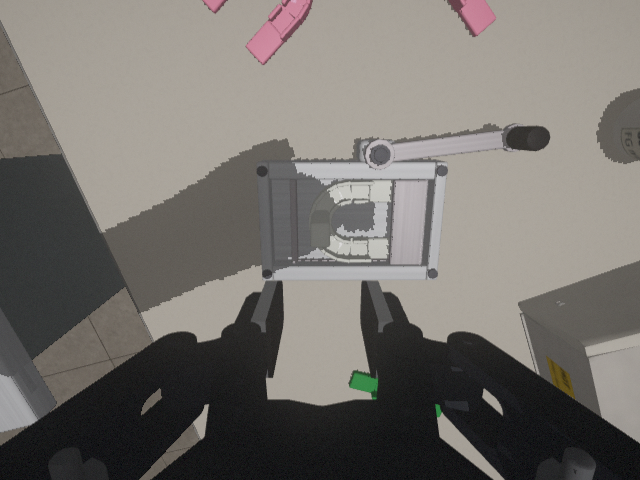

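The keeper is fully aside, with the hinge at (379,153) and the knob at (530,138). The stub is at about (321,218), in shadow. I'll measure it by depth in two views.

```bash
python3 - <<'E'
from h import *
O=np.array([517.2,-38.3]);c,sn=np.cos(-.275),np.sin(-.275);M=np.array([[c,-sn],[sn,c]])
for f in('w2','w3'):
    s=load(f);P=cloud(s);m=(P[...,:2]-O)@M
    k=(P[...,2]>54)&(P[...,2]<64)&(abs(m[...,0]+30)<20)&(abs(m[...,1])<25)
    q=m[k];print(f,k.sum(),q.mean(0).round(1),q.min(0).round(1),q.max(0).round(1),P[k].mean(0).round(1))
    v,u=np.nonzero(k);print('px',u.min(),u.max(),v.min(),v.max(), onz(s,u.mean(),v.mean(),58)[:2].round(1))
    if f=='w3':
        for y in(-20,20):
            for x0 in np.arange(-60,60,3):
                z=P[(abs(m[...,0]-x0)<1.5)&(abs(m[...,1]-y)<6)][:,2]
                print(int(x0),z.mean().round(1) if len(z) else None,end=' ')
            print()
kn=onz(load('w3'),541,138,62)
print(kn, np.arctan2(*(kn[:2]-[545.5,11.5])[::-1])+np.pi/2+.275)
a,b=load('s3'),load('d3')
E
```

```text
w2 1342 [-28.7   1.9] [-36.9  -7.6] [-22.1  10.4] [490.1 -28.7  58.4]
px 176 212 150 194 [490.  -28.7]
w3 491 [-29.7   2. ] [-36.5  -7.2] [-23.   10.4] [489.2 -28.3  58.6]
px 310 329 222 246 [489.2 -28.4]
-60 11.1 -57 11.0 -54 15.2 -51 22.8 -48 16.2 -45 10.9 -42 10.9 -39 11.0 -36 11.1 -33 11.3 -30 21.5 -27 24.1 -24 20.5 -21 17.3 -18 15.5 -15 15.3 -12 16.4 -9 16.3 -6 16.6 -3 15.7 0 16.8 3 17.2 6 16.7 9 16.4 12 16.4 15 16.7 18 16.8 21 16.9 24 16.7 27 22.0 30 26.7 33 26.5 36 26.4 39 26.5 42 26.6 45 26.3 48 26.5 51 26.4 54 25.4 57 20.0 
-60 10.9 -57 11.0 -54 186.1 -51 218.2 -48 230.8 -45 233.4 -42 234.6 -39 237.9 -36 201.4 -33 17.3 -30 18.1 -27 18.7 -24 15.8 -21 207.0 -18 235.0 -15 234.3 -12 233.3 -9 231.6 -6 219.8 -3 179.8 0 17.0 3 17.2 6 16.9 9 16.4 12 19.4 15 19.8 18 16.1 21 15.7 24 16.0 27 21.4 30 25.8 33 26.4 36 26.4 39 26.5 42 26.5 45 26.5 48 26.5 51 26.4 54 26.1 57 19.9 
[642.95327398  -5.03204621  62.        ] 1.677755352410947
```

>>> drive_tool:
  steps: "0.057 0.017 0.75 0;0 0 0.75 0;0 0 0.75 0;0 0 0.6 0;0 0 0.18 0;0 0 0 0;0 0 0 0;0 0 0 0"

```text
time: 10.07
eef_pos: [491.0, -28.6, 50.6]
eef_rot: [[0.277, 0.961, 0.003], [0.961, -0.277, -0.0], [0.001, 0.003, -1.0]]
force: [-0.2, 0.1, -0.2]
width: 33.9
grasp_force: 0.0
```

>>> drive_tool:
  steps: "0 0 0 0;0 0 0 0;0 0 0 0;0 0 0 0;0 0 0 0;0 0 0 0"
  fingers: -1
  grip_force: 25

```text
time: 10.57
eef_pos: [490.6, -28.8, 50.5]
eef_rot: [[0.277, 0.961, 0.002], [0.961, -0.277, -0.001], [-0.0, 0.003, -1.0]]
force: [-2.1, 0.3, 7.3]
width: 13.3
grasp_force: 25.4
```

>>> drive_tool:
  steps: "0 0 -0.02 0;0 0 0 0"

```text
time: 10.73
eef_pos: [489.9, -28.8, 50.5]
eef_rot: [[0.277, 0.961, 0.001], [0.961, -0.277, -0.0], [-0.0, 0.001, -1.0]]
force: [-1.0, -0.8, 5.4]
width: 13.4
grasp_force: 25.4
```

>>> drive_tool:
  steps: "0 -0.025 0 0;0 -0.025 0 0;0 -0.025 0 0;0 -0.025 0 0;0 0 0 0"

```text
time: 11.15
eef_pos: [486.9, -27.6, 50.5]
eef_rot: [[0.277, 0.961, 0.003], [0.961, -0.277, -0.0], [0.001, 0.003, -1.0]]
force: [2.9, -0.5, 5.2]
width: 13.3
grasp_force: 25.2
```

>>> drive_tool:
  steps: "0 -0.025 -0.01 0;0 -0.025 0 0;0 -0.025 0 0;0 0 0 0"

```text
time: 11.48
eef_pos: [483.1, -26.7, 50.5]
eef_rot: [[0.277, 0.961, 0.001], [0.961, -0.277, -0.0], [0.0, 0.001, -1.0]]
force: [3.4, -0.3, 6.1]
width: 13.3
grasp_force: 25.2
```

>>> drive_tool:
  steps: "0 -0.02 0 0;0 0 0 0"

```text
time: 11.65
eef_pos: [482.5, -26.5, 50.6]
eef_rot: [[0.277, 0.961, 0.001], [0.961, -0.277, -0.0], [0.0, 0.001, -1.0]]
force: [2.1, -1.4, 4.6]
width: 13.4
grasp_force: 25.2
```

>>> drive_tool:
  steps: "0 -0.02 0 0;0 0 0 0"

```text
time: 11.82
eef_pos: [481.7, -26.2, 50.5]
eef_rot: [[0.277, 0.961, 0.001], [0.961, -0.277, -0.0], [0.0, 0.001, -1.0]]
force: [3.3, -1.4, 5.2]
width: 13.5
grasp_force: 25.2
```

>>> drive_tool:
  steps: "0 -0.02 0 0;0 0 0 0"

```text
time: 11.98
eef_pos: [480.9, -26.1, 50.5]
eef_rot: [[0.277, 0.961, 0.001], [0.961, -0.277, -0.0], [0.0, 0.001, -1.0]]
force: [3.0, -0.4, 5.7]
width: 13.2
grasp_force: 25.2
```

>>> drive_tool:
  steps: "0 -0.02 0 0;0 0 0 0"

```text
time: 12.15
eef_pos: [480.1, -25.9, 50.5]
eef_rot: [[0.277, 0.961, 0.001], [0.961, -0.277, -0.0], [0.0, 0.001, -1.0]]
force: [3.2, -0.4, 5.0]
width: 13.8
grasp_force: 25.3
```

>>> drive_tool:
  steps: "0 -0.02 0 0;0 0 0 0"

```text
time: 12.32
eef_pos: [479.4, -25.6, 50.5]
eef_rot: [[0.277, 0.961, 0.001], [0.961, -0.277, -0.0], [0.0, 0.001, -1.0]]
force: [3.3, -1.1, 5.9]
width: 13.7
grasp_force: 25.3
```

>>> drive_tool:
  steps: "0 -0.015 0 0;0 0 0 0"

```text
time: 12.48
eef_pos: [478.8, -25.5, 50.5]
eef_rot: [[0.277, 0.961, 0.001], [0.961, -0.277, -0.0], [0.0, 0.001, -1.0]]
force: [3.8, -1.1, 4.7]
width: 13.5
grasp_force: 25.2
```

>>> drive_tool:
  steps: "0 -0.015 0 0;0 0 0 0"

```text
time: 12.65
eef_pos: [478.7, -25.4, 50.5]
eef_rot: [[0.277, 0.961, 0.002], [0.961, -0.277, -0.0], [0.001, 0.002, -1.0]]
force: [5.3, -1.2, 2.9]
width: 13.6
grasp_force: 25.1
```

>>> drive_tool:
  steps: "0 -0.015 0 0;0 0 0 0"

```text
time: 12.82
eef_pos: [478.7, -25.5, 50.5]
eef_rot: [[0.277, 0.961, 0.003], [0.961, -0.277, -0.0], [0.001, 0.003, -1.0]]
force: [6.4, -1.6, 1.9]
width: 13.4
grasp_force: 24.9
```

```bash
python3 - <<'E'
from h import *
s=snap('wrist','w4')
o=bot.get_obs();print(o['force'])
cv2.imwrite('pics/w4c.png',cv2.resize(s['color'][0:330,80:520],(800,600),interpolation=cv2.INTER_CUBIC))
E
```

```text
[ 5.63877621 -0.87236937  1.55150982]
```

View pics/w4c.png

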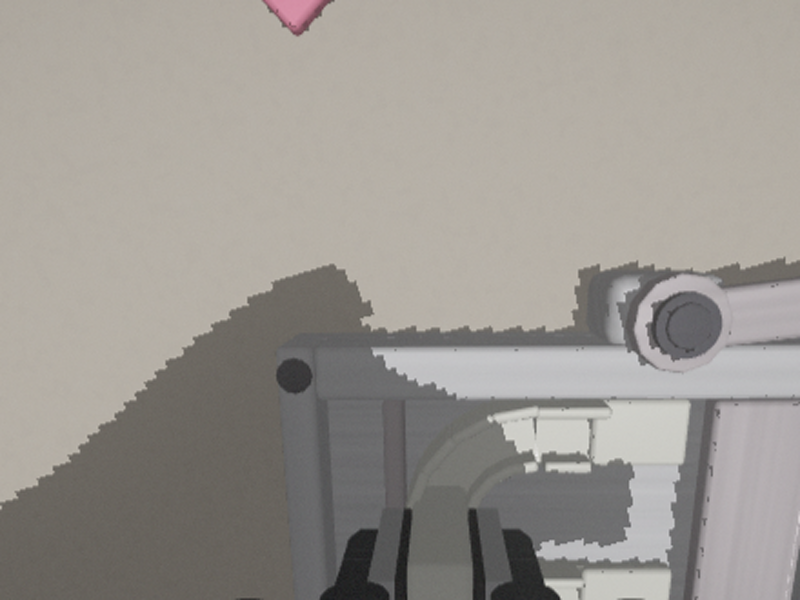

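The pull has met the stop: two more steps produced no motion and the force rose to 6 N. In the crop, the heels' ends (x≈690) are clear of the lip edge (x≈708). I'll ease off slightly and lift straight up.

>>> drive_tool:
  steps: "0 0.015 0 0;0 0 -0.03 0;0 0 -0.05 0;0 0 0 0"

```text
time: 13.2
eef_pos: [478.6, -25.7, 53.2]
eef_rot: [[0.277, 0.961, 0.002], [0.961, -0.277, 0.0], [0.001, 0.002, -1.0]]
force: [6.0, -2.2, -1.6]
width: 13.6
grasp_force: 25.0
```

>>> drive_tool:
  steps: "0 0 -0.05 0;0 0 -0.05 0;0 0 -0.05 0;0 0 0 0"

```text
time: 13.53
eef_pos: [478.5, -25.8, 59.2]
eef_rot: [[0.277, 0.961, 0.002], [0.961, -0.277, 0.0], [0.001, 0.002, -1.0]]
force: [6.5, -2.1, -1.3]
width: 13.7
grasp_force: 25.0
```

>>> drive_tool:
  steps: "0 0.01 -0.1 0;0 0 -0.1 0;0 0 -0.2 0;0 0 -0.3 0;0 0 -0.5 0;0 0 -0.8 0;0 0 -0.8 0;0 0 0 0"

```text
time: 14.2
eef_pos: [481.2, -24.6, 177.3]
eef_rot: [[0.277, 0.961, 0.009], [0.961, -0.277, -0.001], [0.001, 0.009, -1.0]]
force: [1.4, -0.1, 0.0]
width: 13.3
grasp_force: 25.3
```

```bash
python3 - <<'E'
from h import *
o=bot.get_obs();print(o['time'],o['eef_pos'],o['force'],o['moment'],o['width'])
w=snap('wrist','w5');a,b=load('scene0'),load('side0')
# steel tray: fit rectangle of rim-height points & floor points via depth, near expected place
for s in(a,b):
    P=cloud(s)
    k=(P[...,2]>27)&(P[...,2]<45)&(P[...,0]>340)&(P[...,0]<700)&(P[...,1]>220)&(P[...,1]<440)
    q=P[k][:,:2].astype(np.float32); print(len(q),cv2.minAreaRect(q))
    k=(P[...,2]>-3)&(P[...,2]<12)&(P[...,0]>340)&(P[...,0]<700)&(P[...,1]>220)&(P[...,1]<440)
    q=P[k]; print(len(q),np.median(q[:,2]))
# pink masks
    h=cv2.cvtColor(s['color'],cv2.COLOR_BGR2HSV)
    m=cv2.inRange(h,(160,60,100),(180,255,255));n,l,st,ce=cv2.connectedComponentsWithStats(m)
    for i in range(1,n):
        if st[i,4]>60: print('pink',ce[i],onz(s,*ce[i],10).round())
E
```

```text
14.2 [481.19567247 -24.5984633  177.30601192] [ 1.38505409 -0.12407502  0.04349017] [ 0.02206378 -0.04511405  0.03297416] 13.322085723674283
1002 ((522.4674072265625, 323.1859130859375), (291.0247802734375, 152.2430419921875), 6.01193380355835)
12959 2.680837174509681
pink [273.36489607 264.53810624] [647. 124.  10.]
pink [301.12676056 305.04068858] [500. 145.  10.]
859 ((520.5154418945312, 322.676513671875), (289.8288879394531, 151.68321228027344), 5.8712477684021)
17056 1.0115206433219837
pink [259.39285714 253.06696429] [667. 127.  10.]
pink [275.53921569 260.51470588] [628. 108.  10.]
pink [300.04716981 304.43710692] [506. 127.  10.]
pink [293.65313653 322.53874539] [480. 162.  10.]
```

>>> drive_tool:
  steps: "0.4 -0.14 0 0;0.7 -0.26 0 0;0.73 -0.267 0 0;0.73 -0.267 0 0;0.73 -0.267 0 0;0.73 -0.267 0 0;0.73 -0.267 0 0;0.73 -0.267 0 0;0.73 -0.267 0 0;0.73 -0.267 0 0;0.73 -0.267 0 0;0.36 -0.14 0 0;0 0 0 -0.8;0 0 0 -1;0 0 0 -1;0 0 0 -1;0 0 0.5 0;0 0 0.8 0;0 0 0.5 0;0 0 0 0"

```text
time: 15.92
eef_pos: [450.3, 312.3, 94.5]
eef_rot: [[-0.1, 0.995, -0.01], [0.995, 0.1, -0.007], [-0.006, -0.01, -1.0]]
force: [0.7, -0.9, -1.0]
width: 13.1
grasp_force: 25.2
```

```bash
python3 - <<'E'
from h import *
o=bot.get_obs();print(o['time'],o['eef_pos'],o['force'],o['width'])
s=snap('wrist','w6');d=snap('side','d6');P=cloud(s);e=o['eef_pos']
r=(P-e)@o['eef_rot']
for y0 in(-25,25,0):
  for x0 in (-60,-40,40,60):
    pass
k=(P[...,2]>-6)&(P[...,2]<8)&(P[...,0]>340)
print('floor',np.median(P[k][:,2]))
# part lower surface: heel top plane (white pts, tool y 20..68, z between)
k=(r[...,1]>42)&(r[...,1]<64)&(abs(r[...,0])>12)&(abs(r[...,0])<36)&(r[...,2]>10)&(r[...,2]<60)
q=P[k];print(len(q)); A=np.c_[q[:,:2]-e[:2],np.ones(len(q))];print(np.linalg.lstsq(A,q[:,2],rcond=None)[0],q[:,2].mean())
cv2.imwrite('pics/v6.png',np.hstack([cv2.resize(s['color'],(400,300)),cv2.resize(d['color'][240:450,100:380],(400,300))]))
E
```

```text
15.9167 [450.27475968 312.272961    94.4690883 ] [ 0.72253948 -0.92357329 -0.97709877] 13.137494346221173
floor 1.4616241593937733
2780
[-2.36411889e-02 -5.45671775e-03  6.11638450e+01] 59.87794613960016
```

View pics/v6.png

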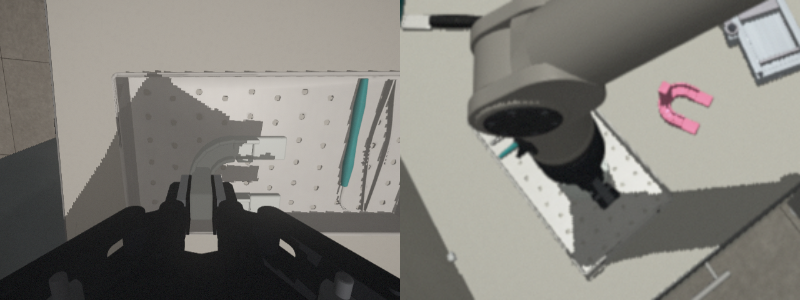

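The part is held level over the tray's empty end, heels at about (265,148) and (262,203) in the left half. The teal scaler at (350,135) is well clear. I'll lower it gently.

>>> drive_tool:
  steps: "0 0 0.4 0;0 0 0.4 0;0 0 0.3 0;0 0 0.08 0;0 0 0 0;0 0 0 0"

```text
time: 16.52
eef_pos: [454.5, 316.4, 53.1]
eef_rot: [[-0.099, 0.995, 0.001], [0.995, 0.099, 0.001], [0.001, 0.001, -1.0]]
force: [-0.2, 0.3, -0.4]
width: 13.9
grasp_force: 25.2
```

>>> drive_tool:
  steps: "0 0 0.025 0;0 0 0.025 0;0 0 0.025 0;0 0 0 0"

```text
time: 16.85
eef_pos: [454.2, 315.8, 49.4]
eef_rot: [[-0.099, 0.995, 0.0], [0.995, 0.099, -0.0], [-0.0, 0.0, -1.0]]
force: [0.9, -0.2, -1.6]
width: 13.5
grasp_force: 25.2
```

>>> drive_tool:
  steps: "0 0 0.04 0;0 0 0.04 0;0 0 0.03 0;0 0 0.02 0;0 0 0 0;0 0 0 0"

```text
time: 17.35
eef_pos: [454.0, 315.8, 43.9]
eef_rot: [[-0.099, 0.995, -0.0], [0.995, 0.099, -0.0], [-0.0, -0.0, -1.0]]
force: [0.3, -0.0, -0.9]
width: 13.5
grasp_force: 25.2
```

>>> drive_tool:
  steps: "0 0 0.02 0;0 0 0 0"

```text
time: 17.52
eef_pos: [454.1, 315.8, 43.2]
eef_rot: [[-0.099, 0.995, -0.0], [0.995, 0.099, -0.0], [-0.0, -0.0, -1.0]]
force: [1.0, -0.0, -1.2]
width: 13.8
grasp_force: 25.2
```

>>> drive_tool:
  steps: "0 0 0.02 0;0 0 0 0;0 0 0 0"

```text
time: 17.77
eef_pos: [454.1, 315.8, 42.4]
eef_rot: [[-0.099, 0.995, -0.0], [0.995, 0.099, -0.0], [-0.0, -0.0, -1.0]]
force: [0.2, 1.1, -1.2]
width: 13.9
grasp_force: 25.2
```

>>> drive_tool:
  steps: "0 0 0.02 0;0 0 0 0;0 0 0 0"

```text
time: 18.02
eef_pos: [454.1, 315.9, 42.2]
eef_rot: [[-0.099, 0.995, 0.0], [0.995, 0.099, -0.0], [-0.0, 0.0, -1.0]]
force: [-1.1, -1.5, 5.4]
width: 13.5
grasp_force: 26.1
```

Contact: the vertical force went from -1.2 to +5.4 N at z 42.2. Releasing now.

>>> drive_tool:
  steps: "0 0 0 0;0 0 0 0;0 0 0 0;0 0 0 0"
  fingers: -0.3

```text
time: 18.35
eef_pos: [454.1, 315.8, 41.5]
eef_rot: [[-0.099, 0.995, -0.0], [0.995, 0.099, -0.0], [-0.0, -0.0, -1.0]]
force: [0.3, 0.1, -0.3]
width: 29.7
grasp_force: 0.0
```

>>> drive_tool:
  steps: "0 0 -0.3 0;0 0 -0.6 0;0 0 -1 0;0 0 -1 0;0 0 -1 0;0 0 -1 0;0 0 0 0;0 0 0 0;0 0 0 0"

```text
time: 19.1
eef_pos: [453.8, 315.4, 237.6]
eef_rot: [[-0.099, 0.995, 0.0], [0.995, 0.099, -0.001], [-0.001, 0.0, -1.0]]
force: [-0.9, -0.0, -0.5]
width: 30.4
grasp_force: 0.0
```

```bash
python3 - <<'E'
from h import *
o=bot.get_obs();print(o['time'],o['eef_pos'],o['force'],o['width'])
s=snap('wrist','w7');d=snap('side','d7');P=cloud(s);e=np.array(o['eef_pos'])
r=(P-e)@o['eef_rot']
k=(r[...,1]>42)&(r[...,1]<64)&(abs(r[...,0])>12)&(abs(r[...,0])<36)&(P[...,2]>5)&(P[...,2]<25)
q=P[k]; A=np.c_[q[:,:2]-e[:2],np.ones(len(q))];print(len(q),np.linalg.lstsq(A,q[:,2],rcond=None)[0],np.median(q[:,2]))
cv2.imwrite('pics/v7.png',np.hstack([cv2.resize(s['color'],(400,300)),cv2.resize(d['color'][180:450,100:460],(400,300))]))
E
```

```text
19.1 [453.80201613 315.39845198 237.64223006] [-0.9402039  -0.02989367 -0.4757759 ] 30.43509393805766
774 [-2.17690024e-02 -3.40070721e-04  9.53842386e+00] 8.359620629987162
```

View pics/v7.png

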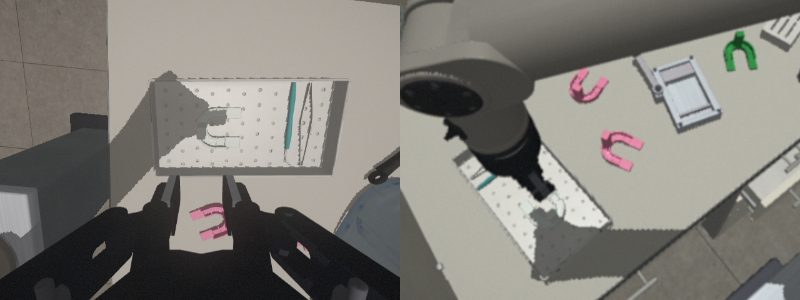

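The part lies flat, handle up, in the empty end of the tray (left half, about 220,127), with heel tops at about 8 mm. The instruments are untouched, the keeper is aside (right half, about 645,70), and the gripper is well clear.

```bash
python3 -c "
from cell import bot
print(bot.close_job())"
```

```text
the job is handed in; nothing more can be done
None
```

The job is handed in at about 19 s of the 54 s limit: the keeper is swung aside to about 1.68 rad, and the white tray was drawn to the stop (about 6 N), lifted straight out, and set flat and handle up in the empty end of the steel tray; no verdict was returned.

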